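# Level the cup shelf beside the espresso machine

### The job

Lay the spirit level flat on the tilted steel cup shelf, lengthwise along it and clear of the knob, then turn the shelf's wing knob until the bubble stands in the middle between its two lines. Then press down on the level with about one kilogram of push, and finish while still pressing it, bubble still centred, so that I can lock the foot. Leave the cups and the other bar tools standing where they are.

Things in the scene. Friction and masses are not known exactly. Their poses are not given: they have to be found in the camera images.
- level_center (a point): centre (half-way up) of the spirit level: a loose aluminium bar with black end caps, 180 long (its x) x 34 wide (its y) x 44 high, 250 g, upright on the counter, window up. Grip across its width near the middle. Its vial window (dark green, 58 x 22, flush in the top) is centred 45 mm from the middle towards its +x end; either way round will do on the shelf.
- bubble (a joint): position of the white bubble (15 x 15) in the level's vial, in m along the level's +x; 0 = in the middle between the two black lines. It runs to the higher end, 0.3 mm per 0.001 rad of slope, stops at +-0.020 and takes about 1 s to settle.
- shelf_mid (a point): point on the shelf's top face on its long centre line, where the level's middle should lie. Steel plate 320 x 130 x 6, top about 95 above the counter; the point lies 50 mm from the plate's middle, away from the knob. x along the plate to the knob, y across, z its normal. It tilts only about a cross axis 90 mm behind (-x), starts 1.5 to 3.5 deg low at the knob end, bears a 25 N push.
- knob_grip (a point): on the axis of the levelling foot's black wing knob, 175 mm from shelf_mid along the shelf's +x; 34 above the plate, the height to grip at. The wing is a bar 46 long (this point's x, turning with the knob) x 14 thick (its y) x 38 high, top 46 above the plate, on a disc 48 across and 8 high.
- foot_knob (a joint): angle of the wing knob in rad, growing counter-clockwise seen from above, stops at -0.7 and 1.3; starts at 0.95 to 1.15. Turning it clockwise raises the knob end by 0.04 rad of tilt per rad (12 mm of bubble travel). Needs about 0.2 Nm and stays where left. The angle at which the shelf is level differs every time, between -0.35 and 0.35.
There are look-alikes about, which are no part of the job. There is more than one size of the part that bears level_center; the job needs the smallest.

How it is judged:
On the way, in this order (a step that is already met when the one before it is completed fails the run):
1. the spirit level lies flat and lengthwise on the shelf, let go, bubble not yet centred (contact force between spirit_level and cup_shelf above 1 N and contact force between spirit_level and the fingers below 0.2 N and angle between the x axis of spirit_level and the x axis of cup_shelf, either way round below 0.2 rad and angle between the z axis of spirit_level and the z axis of cup_shelf, either way round below 0.03 rad and (value of joint bubble above 0.004 m or value of joint bubble below -0.004 m)), for 0.2 s.
2. the knob has been turned so that the bubble stands in the middle, the level lying on the shelf (value of joint bubble between -0.0027 and 0.0027 m and value of joint foot_knob below 0.6 rad and contact force between spirit_level and cup_shelf above 1 N and angle between the x axis of spirit_level and the x axis of cup_shelf, either way round below 0.2 rad), for 0.2 s.
At the end, for the whole second after the job is handed in: The level lies flat (within 0.03 rad) and lengthwise (within 0.2 rad) on the shelf, its bubble within 2.7 mm of the middle, and it stays put (under 40 mm/s), while the fingers keep pressing it: 6 to 40 N between level and shelf, its own weight of 2 to 3 N included; the level does not touch the knob (contact force between spirit_level and cup_shelf between 6 and 40 N and contact force between the fingers and spirit_level above 3 N and value of joint bubble between -0.0027 and 0.0027 m and angle between the x axis of spirit_level and the x axis of cup_shelf, either way round below 0.2 rad and angle between the z axis of spirit_level and the z axis of cup_shelf, either way round below 0.03 rad and angle between spirit_level's own z axis and vertical below 0.04 rad and linear speed of spirit_level below 0.04 m/s and contact force between spirit_level and foot_knob below 0.5 N); the arm keeps its last pose, push and grip.
It fails at once if a cup or bar tool is knocked away or over (distance of any of pitcher, cup_a, cup_b, tumbler, tamper, bean_jar, portafilter from where it was at the start of the episode above 0.03 m).
It fails at once if the level is pressed brutally into the shelf (contact force between spirit_level and cup_shelf above 80 N).
It also fails if it takes over 67 s, if anything falls off the work surface, if the arm or the gripper's body presses on something with over 40 N, if the wrist force passes 120 N, or if a joint passes its speed limit or range.

### The arm

A 7-joint arm with a two-finger parallel gripper is mounted at the origin on the work surface. World frame = base frame: x ahead of the robot, y to its left, z up, the work surface at z = 0. Lengths are in m, angles in rad, forces in N, time in s.
With the tool pointing down it reaches from about 0.35 to 0.9 m from the base axis. Payload 19.9 kg.
Tool frame: the origin (TCP) lies midway between the tips of the shut fingers; the grasp point (between the pads) lies arm.grasp_offset behind it (arm.grasp_offset is the distance from the TCP to the grasp point, in m); y points along the fingers, z is the direction in which the jaws open and shut, and the axes are right-handed (so a half turn about y gives the same grasp; the last joint's range is limited). The gripper opens to 85 mm and grips with 20 to 120 N. Pads are 22 mm wide; open, the fingers measure 114 mm over their backs; the gripper's body (76 mm by 85 mm) begins 54 mm behind the grasp point. The pads swing forward as they close: fully open they stand 13 mm farther back than shut.
Start: joints at [-1.234, 0.417, -0.01, 1.614, 0.005, 1.111, -0.053], TCP at [0.231, 0.581, 0.231] pointing down, gripper open.
Joint ranges: [-2.81, 2.81], [-0.39, 2.02], [-1.27, 1.25], [0.06, 2.57], [-1.19, 4.33], [0.19, 2], [-2.82, 2.82]. Speed limits (rad/s): [1.89, 1.89, 2.39, 2.39, 3.01, 3.01, 3.01].

### API

Orientations are given as a unit quaternion [w, x, y, z].
In Python, from workcell import arm gives the robot as it stands.
- The arm moves only by the tool drive_tool, never from a script. Its argument "plan" is one flat list of numbers, 5 for each row, row after row: the shift along the tool's x, y, z in m, then the turn about the tool's y in degrees, then the opening, from 0 (shut) to 1 (fully open). In form: [x, y, z, twist, claw, x, y, z, twist, claw, ...]. A call has 1 to 10 rows; each row is the pose to reach, as a shift and turn from the pose commanded when the call began, along the tool's axes at that moment; what a row does not reach only later rows make up. A row lasts 1/8 s, in which the tool goes at most 62.5 mm and 10.7 degrees, less where a joint would pass 70% of its speed; a pose out of reach is approached as far as the arm can. A call with a gripper value outside its range is refused whole. The fingers move at their own pace and stop on an object; the grip force is fixed at half the most. Time passes only in rows, so rows that repeat a pose let the fingers close. It gives the time, the measured TCP pose, the force and the opening at its end, in the units of the state.
- arm.sense(): the state, without advancing time (a new reading comes with each control period).
- arm.read_camera(name): name is "scene" or "top" or "wrist"; returns the picture (400x640x3 uint8, red, green, blue); there is no depth.
- arm.get_calibration(name): a dict with "camera_matrix" (3x3 intrinsics, pixels), "k1" (the pictures are not rectified: a ray, as slopes to the right and down, at radius r is drawn at 1 + k1 r^2 times it, then the intrinsics apply), "camera_from_world" (4x4, takes a point from world to camera coordinates). Camera axes: x right, y down, z forward; pixel columns grow to the right and rows downward; lengths in m; the calibration is good to about 2 mm. A picture is of the moment at which its call begins: read the wrist's pose just before it. get_calibration takes no time and is no camera call; for the wrist camera it gives the pose at the moment of the call.
- arm.hand_in(): hands the job in, once; it reports no verdict.
The state is a dict: "clock": time; "q": joint angles; "joint_velocities": joint speeds; "joint_torque": joint torques, N m; "position": TCP position; "eef_rot": TCP orientation; "force": force on the tool from outside, world axes, zero at the start; "torque": the same for the moment, N m; "finger_gap": opening from 0.0 (shut) to 1.0 (fully open).
Only numpy, scipy, OpenCV 4.12 (cv2) and the standard library are available. Lean on these libraries where they do the work, as an engineer would, in place of code of your own. Each camera call takes 0.05 s, during which the arm holds its last target.

## Working session

There is one attempt and no reset: what is moved stays moved. The work goes in short steps, Python scripts to look and compute and a tool call to move; the robot and the scene stay as the last step left them, time stands still between calls to the robot, and variables do not carry over. Pictures are saved under pics/ and viewed, and the job is handed in when it is done.

Besides the shell and the picture viewer there is one more tool, called after ">>>" in YAML: its name, and indented under it one key for each argument. drive_tool: Moves the arm, as the interface text tells. Its arguments: {"type":"object","properties":{"plan":{"type":"array","items":{"type":"number"}}},"required":["plan"]}

```bash
mkdir -p pics; ls
cat > h.py <<'E'
import numpy as np, cv2
from workcell import arm
np.set_printoptions(precision=4,suppress=True)
def snap(n,f):
    cal=arm.get_calibration(n); im=arm.read_camera(n)
    cv2.imwrite('pics/'+f+'.png',im[:,:,::-1]); 
    np.savez('pics/'+f+'.npz',K=cal['camera_matrix'],k1=cal['k1'],T=cal['camera_from_world'])
    return im
def crop(f,x0,y0,x1,y1,s,o):
    im=cv2.imread('pics/'+f+'.png')[y0:y1,x0:x1]
    cv2.imwrite('pics/'+o+'.png',cv2.resize(im,None,fx=s,fy=s,interpolation=cv2.INTER_CUBIC))
def ray(f,u,v):
    d=np.load('pics/'+f+'.npz');K=np.array(d['K']);T=np.array(d['T']);k1=float(d['k1'])
    p=cv2.undistortPoints(np.array([[[u,v]]],float),K,np.array([k1,0,0,0.]))[0,0]
    R=T[:3,:3];o=-R.T@T[:3,3]; dr=R.T@np.array([p[0],p[1],1]); return o,dr/np.linalg.norm(dr)
def atz(f,u,v,z):
    o,d=ray(f,u,v); return o+d*(z-o[2])/d[2]
def tri(obs):
    A=np.zeros((3,3));b=np.zeros(3);rs=[ray(*q) for q in obs]
    for o,d in rs:
        M=np.eye(3)-np.outer(d,d);A+=M;b+=M@o
    p=np.linalg.solve(A,b); return p,[np.linalg.norm((np.eye(3)-np.outer(d,d))@(p-o)) for o,d in rs]
def proj(f,P):
    d=np.load('pics/'+f+'.npz');T=d['T'];c=T[:3,:3]@np.array(P)+T[:3,3]
    s=c[:2]/c[2];s=s*(1+float(d['k1'])*(s@s));return (d['K']@np.array([*s,1]))[:2]
E
python3 - <<'E'
from h import *
for n in ('scene','top','wrist'): snap(n,n+'0')
print(arm.sense(),arm.grasp_offset)
E
```

```text
pics
{'clock': 0.15, 'q': array([-1.2335,  0.4178, -0.0103,  1.614 ,  0.0047,  1.1107, -0.053 ]), 'joint_velocities': array([ 0.0008, -0.0024, -0.0002, -0.0011,  0.0012, -0.0018,  0.0001]), 'joint_torque': array([  0.0015, -86.4754,   0.6799, -43.5058,   0.0191,   0.0058,
         0.0001]), 'position': array([0.231 , 0.5805, 0.2308]), 'eef_rot': array([-0.6942,  0.6948, -0.1331,  0.1331]), 'force': array([-0.282 ,  0.4154, -0.3721]), 'torque': array([-0.043 ,  0.0541, -0.0236]), 'finger_gap': 0.9975237328277022} 0.0187
```

View pics/scene0.png

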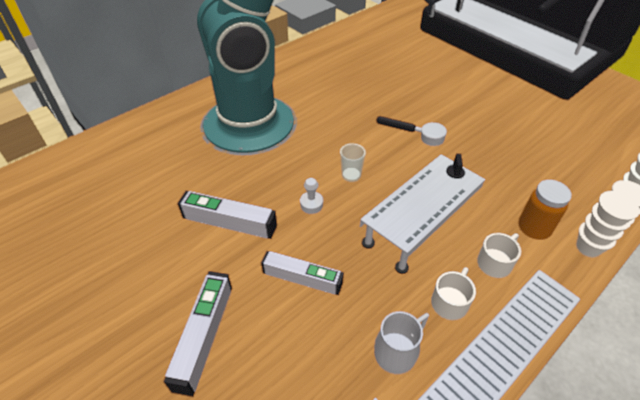

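View pics/top0.png

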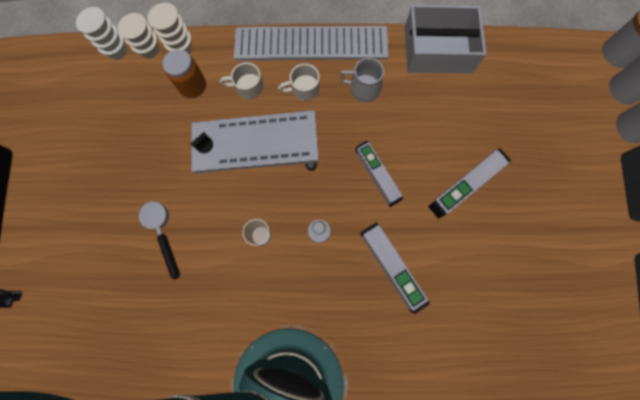

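View pics/wrist0.png

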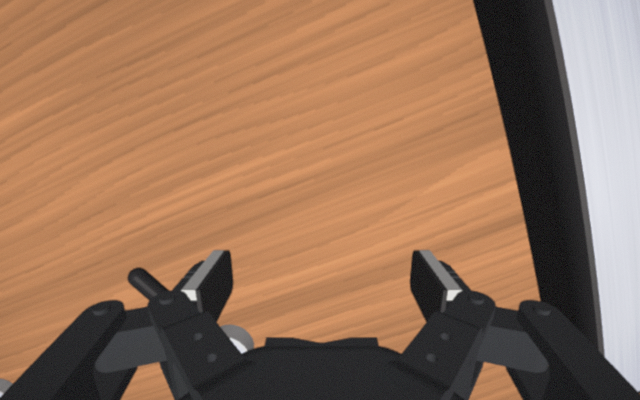

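Run:
```python
from h import *
crop('top0',340,130,420,220,6,'c1'); crop('scene0',250,240,360,310,7,'c2')
crop('top0',180,100,330,180,5,'c3'); crop('scene0',350,140,500,280,5,'c4')
for p in [(0,0,0),(.3,0,0),(0,.3,0)]: print(p,proj('top0',p),proj('scene0',p))
for u,v in [(380,173),(470,183),(395,268),(255,142)]: print(atz('top0',u,v,.044))
```

```text
(0, 0, 0) [288.7221 383.704 ] [248.0828 121.3795]
(0.3, 0, 0) [290.2777 261.7614] [312.546  173.6353]
(0, 0.3, 0) [169.6906 380.6132] [321.9475  83.9406]
[ 0.5237 -0.2304  0.044 ]
[ 0.4976 -0.4618  0.044 ]
[ 0.283  -0.2609  0.044 ]
[0.6085 0.0941 0.044 ]
```

View pics/c1.png

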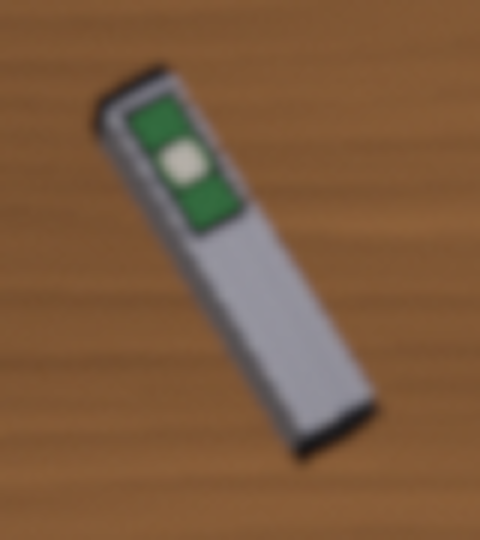

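View pics/c2.png

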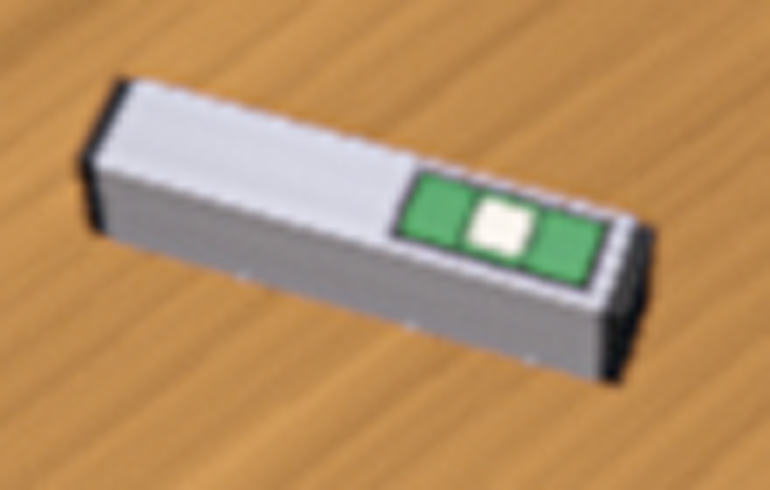

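View pics/c3.png

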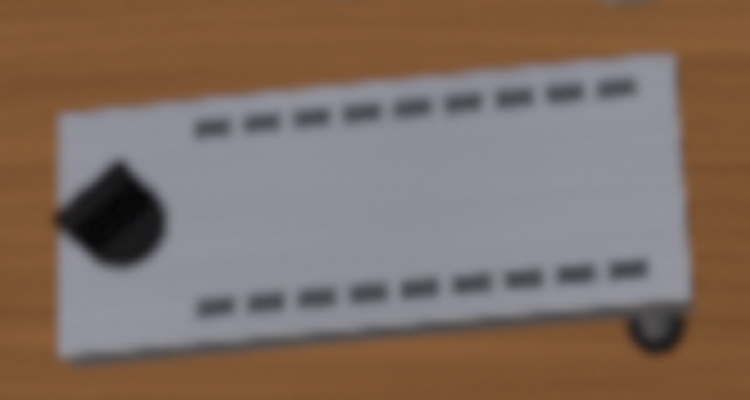

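View pics/c4.png

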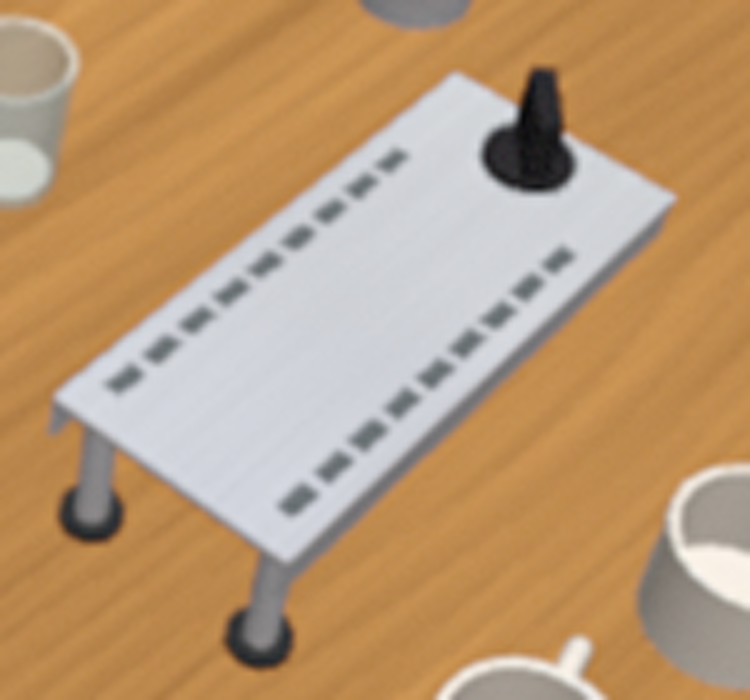

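```bash
cat >> h.py <<'E'
def cp(f,x0,y0,s,x,y): return (f,x0+(x+.5)/s-.5,y0+(y+.5)/s-.5)
E
python3 - <<'E'
from h import *
S=lambda x,y:cp('scene0',250,240,7,x,y); T=lambda x,y:cp('top0',340,130,6,x,y)
print('scene top corners'); P=[atz(*S(*q),.044) for q in [(122,80),(88,163),(648,222),(605,305)]]; print(np.array(P),np.mean(P,0))
print('vial scene'); 
V=[(413,168),(395,238),(612,218),(590,287)]; W=[(203,238),(248,210),(128,112),(175,92)]
A=np.array([atz(*S(*q),.044) for q in V]);print(A,A.mean(0))
B=np.array([atz(*T(*q),.044) for q in W]);print(B,B.mean(0))
C=np.array([atz(*T(*q),.044) for q in [(165,68),(378,405),(300,455),(105,105)]]);print(C,C.mean(0))
# shelf
S=lambda x,y:cp('scene0',350,140,5,x,y); T=lambda x,y:cp('top0',180,100,5,x,y)
for n,s,t in [('knob-near',(457,72),(62,352)),('knob-far',(676,198),(60,115)),('tail-far',(290,560),(675,55)),('tail-near',(55,398),(690,303)),
 ('slot tail near',(123,383),(630,270)),('slot tail far',(297,500),(617,88)),('slot knob near',(393,160),(213,307)),('slot knob far',(558,258),(213,128)),('wing end hi',(543,72),(60,218))]:
    print(n,*tri([S(*s),T(*t)]))
E
```

```text
scene top corners
[[ 0.4499 -0.2611  0.044 ]
 [ 0.4679 -0.2878  0.044 ]
 [ 0.599  -0.1733  0.044 ]
 [ 0.6116 -0.2029  0.044 ]] [ 0.5321 -0.2313  0.044 ]
vial scene
[[ 0.5362 -0.214   0.044 ]
 [ 0.5518 -0.2345  0.044 ]
 [ 0.5906 -0.1805  0.044 ]
 [ 0.604  -0.202   0.044 ]] [ 0.5707 -0.2078  0.044 ]
[[ 0.5337 -0.2137  0.044 ]
 [ 0.5462 -0.2334  0.044 ]
 [ 0.5903 -0.1827  0.044 ]
 [ 0.5994 -0.2033  0.044 ]] [ 0.5674 -0.2083  0.044 ]
[[ 0.6104 -0.1992  0.044 ]
 [ 0.4606 -0.2859  0.044 ]
 [ 0.4392 -0.2522  0.044 ]
 [ 0.5935 -0.1728  0.044 ]] [ 0.5259 -0.2275  0.044 ]
knob-near [0.5246 0.2465 0.076 ] [np.float64(0.0009121611523098196), np.float64(0.0009121611523098048)]
knob-far [0.6533 0.2578 0.0735] [np.float64(0.0008383364137255446), np.float64(0.0008383364137255835)]
tail-far [ 0.6756 -0.0618  0.0914] [np.float64(0.0017061164588093372), np.float64(0.00170611645880916)]
tail-near [ 0.5456 -0.0701  0.0865] [np.float64(0.0012588139662338398), np.float64(0.0012588139662339216)]
slot tail near [ 0.5614 -0.0413  0.0885] [np.float64(5.30658959197775e-05), np.float64(5.3065895919749095e-05)]
slot tail far [ 0.6572 -0.0338  0.0903] [np.float64(0.00016690509964992128), np.float64(0.00016690509964981004)]
slot knob near [0.5461 0.1687 0.0793] [np.float64(6.48771745261142e-05), np.float64(6.487717452600915e-05)]
slot knob far [0.6418 0.1743 0.0807] [np.float64(0.000648853832197978), np.float64(0.0006488538321980049)]
wing end hi [0.5784 0.2348 0.121 ] [np.float64(0.0008700962992729469), np.float64(0.0008700962992730154)]
```

```bash
cat >> h.py <<'E'
from scipy.spatial.transform import Rotation as Rr
def RT(q=None):
    q=arm.sense()['eef_rot'] if q is None else q
    return Rr.from_quat([q[1],q[2],q[3],q[0]]).as_matrix()
def plan(target,jawyaw=None):
    s=arm.sense();R=RT(s['eef_rot']);d=R.T@(np.array(target)-s['position'])
    z=R[:,2];yaw=np.degrees(np.arctan2(z[1],z[0]))
    out='tool shift '+str(np.round(d,4))+' yaw now %.2f'%yaw
    if jawyaw is not None:
        t=(jawyaw-yaw+180)%360-180; out+=' twist(-dyaw) %.2f alt %.2f'%(-t*np.sign(-R[2,1]),-(((t+180+180)%360)-180)*np.sign(-R[2,1]))
    print(out,'f',s['force'],'gap %.3f'%s['finger_gap'],'t %.2f'%s['clock'],'pos',s['position'],'q',s['q'])
E
python3 - <<'E'
from h import *
print(RT()); plan([.53,-.23,.23],120.5)
E
```

```text
[[ 0.9291 -0.0003  0.3698]
 [-0.3698 -0.0008  0.9291]
 [ 0.0001 -1.     -0.0009]]
tool shift [ 0.5775  0.0014 -0.6425] yaw now 68.30 twist(-dyaw) -52.20 alt 127.80 f [-0.282   0.4154 -0.3721] gap 0.998 t 0.15 pos [0.231  0.5805 0.2308] q [-1.2335  0.4178 -0.0103  1.614   0.0047  1.1107 -0.053 ]
```

>>> drive_tool:
  plan: [0.03,-0.03,-0.03,5,1,0.07,-0.06,-0.07,13,1,0.11,-0.07,-0.11,21,1,0.145,-0.07,-0.15,30,1,0.18,-0.07,-0.19,39,1,0.215,-0.07,-0.23,47,1,0.25,-0.07,-0.275,56,1,0.285,-0.07,-0.32,64,1]

```text
clock: 1.15
position: [0.3777, 0.1761, 0.3013]
eef_rot: [0.517, -0.517, 0.482, -0.482]
force: [1.1, -0.3, -0.4]
finger_gap: 0.998
```

Run:
```python
from h import *
plan([.53,-.23,.30],-59.5)
```

```text
tool shift [0.4158 0.0012 0.1234] yaw now 4.02 twist(-dyaw) 63.52 alt -116.48 f [ 1.1163 -0.3052 -0.3802] gap 0.998 t 1.15 pos [0.3777 0.1761 0.3013] q [-0.879  -0.0499  0.3581  2.0127  0.0187  1.1755 -0.4583]
```

>>> drive_tool:
  plan: [0.05,0.01,0.015,8,1,0.1,0.02,0.03,16,1,0.15,0.03,0.045,24,1,0.2,0.04,0.06,32,1,0.25,0.05,0.075,40,1,0.3,0.06,0.09,48,1,0.35,0.07,0.105,56,1,0.395,0.07,0.118,62,1,0.416,0.07,0.123,63.5,1,0.416,0.07,0.123,63.5,1]

```text
clock: 2.4
position: [0.5311, -0.2292, 0.2309]
eef_rot: [-0.187, 0.187, -0.682, 0.682]
force: [-0.6, 0.4, 0.6]
finger_gap: 0.997
```

Run:
```python
from h import *
plan([.53,-.23,.25],-59.5)
snap('wrist','w1'); plan([.53,-.23,.25],-59.5)
print(proj('w1',[.53,-.23,.044]), [proj('w1',[.53+a*.0775,-.23+a*.0457,.044]) for a in (-1,1,.5)])
```

```text
tool shift [ 0.0014 -0.0191  0.0001] yaw now -59.34 twist(-dyaw) 0.16 alt -179.84 f [-0.6047  0.3925  0.6334] gap 0.997 t 2.40 pos [ 0.5311 -0.2292  0.2309] q [-0.2473  0.4239  0.7834  1.7533 -0.3299  1.102  -0.3922]
tool shift [ 0.002  -0.0191  0.0012] yaw now -59.24 twist(-dyaw) 0.26 alt -179.74 f [-0.2526  0.3882  0.216 ] gap 1.000 t 2.45 pos [ 0.5311 -0.2279  0.2309] q [-0.2489  0.4228  0.7827  1.7543 -0.3296  1.1019 -0.3925]
[321.6525 182.1816] [array([321.5005, 255.8037]), array([321.8234,  97.4909]), array([321.7356, 141.2534])]
```

View pics/w1.png

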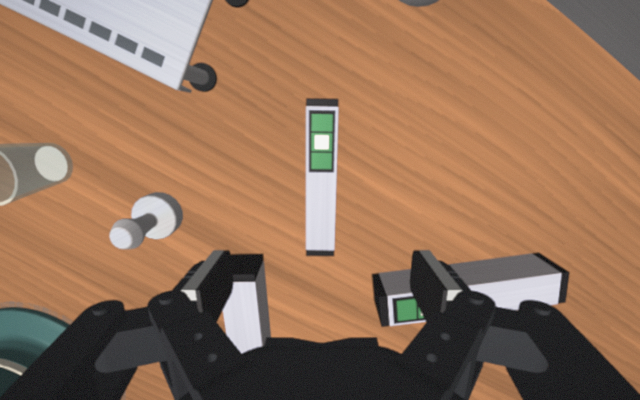

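>>> drive_tool:
  plan: [0,0.04,0,0,1,0,0.09,0,0,1,0,0.14,0,0,1,0,0.18,0,0,1,0,0.21,0,0,1,0,0.218,0,0,1,0,0.218,0,0,0,0,0.218,0,0,0,0,0.218,0,0,0,0,0.218,0,0,0]

```text
clock: 3.7
position: [0.5321, -0.2277, 0.0146]
eef_rot: [-0.188, 0.187, -0.682, 0.682]
force: [-1.4, 2.4, 11.9]
finger_gap: 0.389
```

>>> drive_tool:
  plan: [0,0,0,0,0,0,0,0,0,0,0,-0.02,0,0,0,0,-0.06,0,0,0,0,-0.11,0,0,0,0,-0.15,0,0,0,0,-0.17,0,0,0]

```text
clock: 4.58
position: [0.5318, -0.2279, 0.1861]
eef_rot: [-0.189, 0.187, -0.681, 0.682]
force: [0.2, 0.3, -3.1]
finger_gap: 0.386
```

Run:
```python
from h import *
plan([.603,.043,.18],4)
snap('wrist','w2');snap('scene','s2')
plan([.603,.043,.18],4)
```

```text
tool shift [-0.1998  0.0062 -0.1962] yaw now -59.21 twist(-dyaw) -63.21 alt 116.79 f [ 0.2195  0.3131 -3.1004] gap 0.386 t 4.58 pos [ 0.5318 -0.2279  0.1861] q [-0.2276  0.4756  0.7605  1.7989 -0.3813  1.0167 -0.3519]
tool shift [-0.1996  0.0053 -0.1962] yaw now -59.19 twist(-dyaw) -63.19 alt 116.81 f [ 0.5213  0.271  -2.5651] gap 0.388 t 4.67 pos [ 0.532  -0.2278  0.1852] q [-0.2268  0.477   0.7594  1.7993 -0.3825  1.015  -0.351 ]
```

View pics/w2.png

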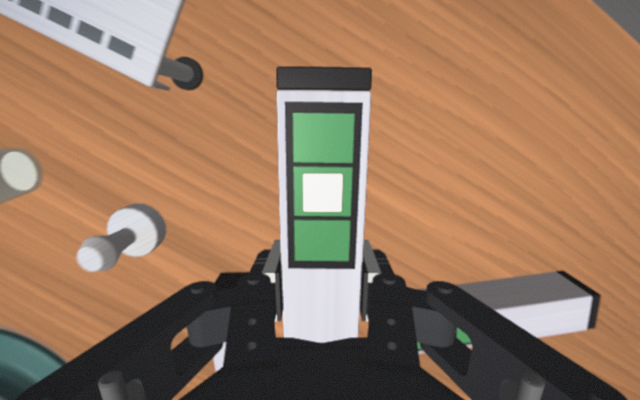

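View pics/s2.png

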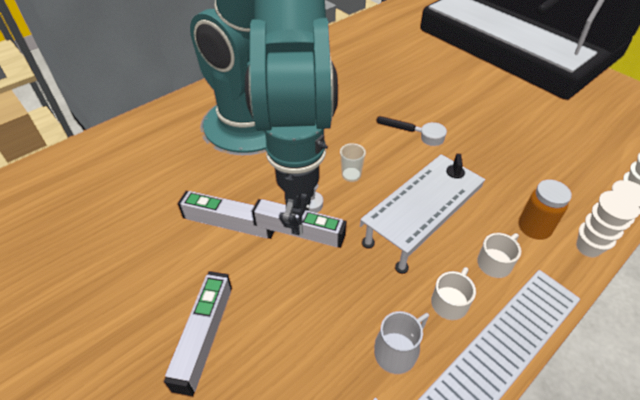

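>>> drive_tool:
  plan: [-0.02,0,-0.02,-6,0,-0.05,0,-0.05,-14,0,-0.08,0,-0.08,-23,0,-0.11,0,-0.11,-32,0,-0.14,0,-0.14,-41,0,-0.17,0,-0.168,-50,0,-0.193,0,-0.19,-58,0,-0.1995,0,-0.197,-63,0,-0.1995,0,-0.197,-63.2,0,-0.1995,0,-0.197,-63.2,0]

```text
clock: 5.92
position: [0.6014, 0.0428, 0.1825]
eef_rot: [-0.516, 0.517, -0.483, 0.483]
force: [0.1, 0.6, -2.4]
finger_gap: 0.385
```

Run:
```python
from h import *
snap('wrist','w3')
plan([.603,.043,.12],4)
```

```text
tool shift [-0.0002  0.0627  0.0015] yaw now 3.83 twist(-dyaw) -0.17 alt 179.83 f [ 0.1089  0.8291 -2.8923] gap 0.392 t 5.97 pos [0.6015 0.0428 0.1827] q [-0.4644  0.4587  0.4507  1.7296 -0.2298  1.0067  0.1365]
```

View pics/w3.png

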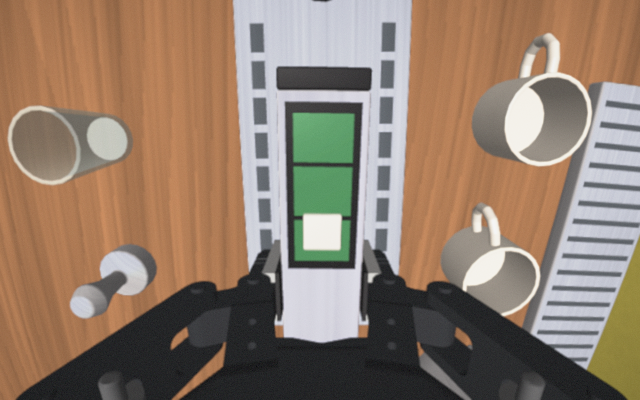

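>>> drive_tool:
  plan: [0,0.02,0,0,0,0,0.045,0,0,0,0,0.062,0,0,0,0,0.068,0,0,0,0,0.07,0,0,0,0,0.072,0,0,0,0,0.072,0,0,0]

```text
clock: 6.85
position: [0.6021, 0.0438, 0.1117]
eef_rot: [0.517, -0.517, 0.482, -0.482]
force: [0.4, 0.3, -2.4]
finger_gap: 0.39
```

>>> drive_tool:
  plan: [0,0.002,0,0,0,0,0.003,0,0,0,0,0.004,0,0,0,0,0.004,0,0,0]

```text
clock: 7.35
position: [0.6021, 0.0441, 0.1077]
eef_rot: [0.517, -0.517, 0.482, -0.482]
force: [-1.7, 3.8, 4.7]
finger_gap: 0.388
```

>>> drive_tool:
  plan: [0,0.001,0,0,0,0,0.002,0,0,0,0,0.002,0,0,0]

```text
clock: 7.72
position: [0.6022, 0.0444, 0.1057]
eef_rot: [0.518, -0.517, 0.482, -0.482]
force: [-1.8, 5.3, 4.4]
finger_gap: 0.386
```

>>> drive_tool:
  plan: [0,0.001,0,0,0,0,0.001,0,0,0,0,0.001,0,0,0.5,0,0.001,0,0,0.6,0,0.001,0,0,0.7,0,0.001,0,0,0.7]

```text
clock: 8.48
position: [0.6019, 0.0436, 0.1043]
eef_rot: [-0.517, 0.517, -0.482, 0.482]
force: [1.0, 0.0, 0.1]
finger_gap: 0.699
```

Run:
```python
from h import *
snap('wrist','w4'); plan([.603,.043,.12],4)
```

```text
tool shift [ 0.0007 -0.0157  0.0011] yaw now 4.00 twist(-dyaw) -0.00 alt 180.00 f [ 1.2552 -0.7565 -0.0223] gap 0.698 t 8.53 pos [0.6019 0.0436 0.1043] q [-0.4343  0.5568  0.4129  1.7831 -0.2833  0.8605  0.1791]
```

View pics/w4.png

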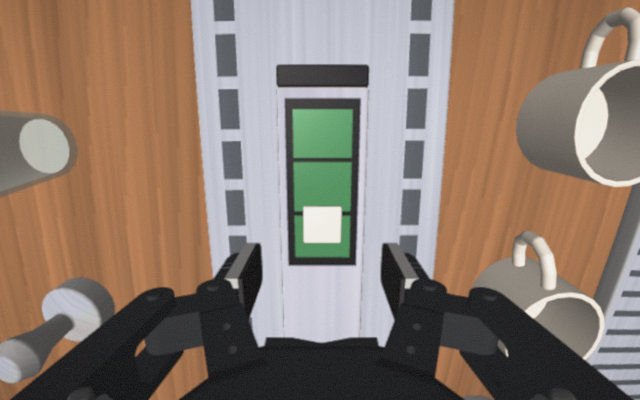

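>>> drive_tool:
  plan: [0,-0.03,0,0,0.7,0,-0.08,0,0,0.7,0,-0.13,0,0,1,-0.04,-0.14,0,0,1,-0.09,-0.14,0,0,1,-0.13,-0.14,-0.001,0,1,-0.16,-0.14,-0.001,0,1,-0.175,-0.14,-0.001,0,1,-0.175,-0.14,-0.001,0,1]

```text
clock: 9.65
position: [0.5886, 0.2184, 0.2441]
eef_rot: [-0.517, 0.517, -0.482, 0.482]
force: [-0.1, -0.9, 0.1]
finger_gap: 1.002
```

Run:
```python
from h import *
plan([.591,.218,.12],4);snap('wrist','w5'); print(proj('w5',[.591,.218,.123]))
crop('w5',200,0,440,260,3,'c5'); snap('scene','s5')
```

```text
tool shift [0.0005 0.1241 0.0023] yaw now 4.04 twist(-dyaw) 0.04 alt -179.96 f [-0.0619 -0.863   0.0763] gap 1.002 t 9.65 pos [0.5886 0.2184 0.2441] q [-0.7131  0.4352  0.4178  1.6036 -0.1888  1.1433 -0.1808]
[323.9934 197.2565]
```

View pics/w5.png

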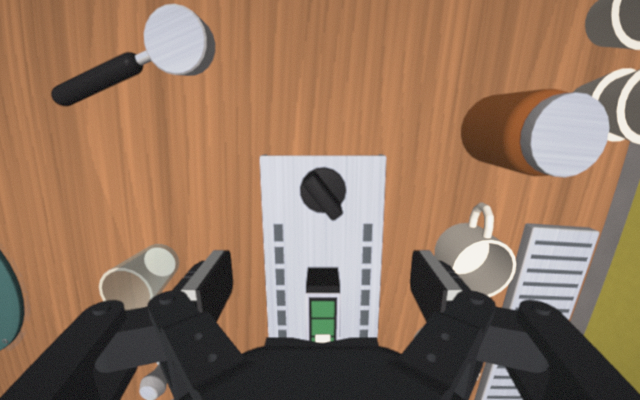

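View pics/s5.png

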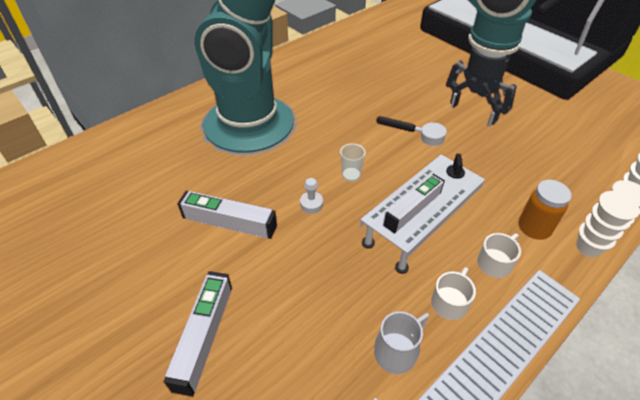

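Run:
```python
from h import *
crop('w5',280,150,370,240,7,'c5b')
im=cv2.imread('pics/c5b.png'); im=np.clip(im.astype(float)*2.5,0,255).astype(np.uint8); cv2.imwrite('pics/c5b.png',im)
```

```text
(no output)
```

View pics/c5b.png

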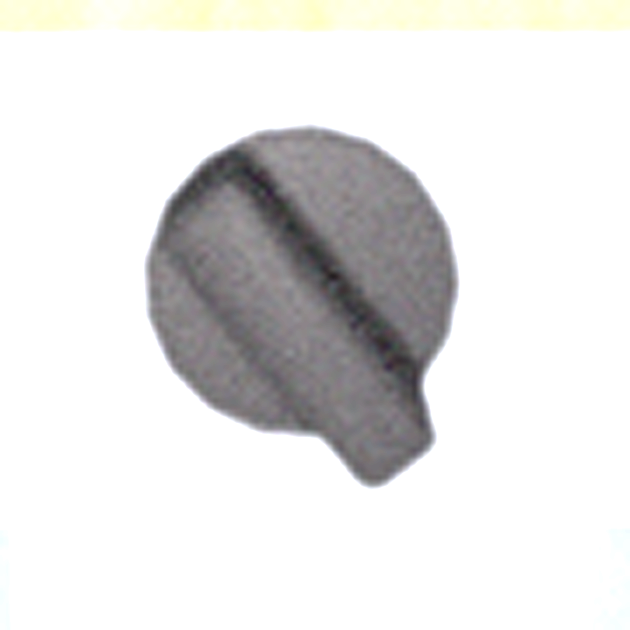

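Run:
```python
from h import *
W=lambda x,y:cp('w5',280,150,7,x,y)
a=atz(*W(403,463),.121);b=atz(*W(203,210),.121);print(a,b,np.linalg.norm(a-b),(a+b)/2,np.degrees(np.arctan2(*(b-a)[1::-1])))
e1=atz(*W(435,440),.121);e2=atz(*W(240,172),.121);print(np.degrees(np.arctan2(*(e2-e1)[1::-1])),np.linalg.norm(e1-e2))
e1=atz(*W(372,487),.121);e2=atz(*W(172,245),.121);print(np.degrees(np.arctan2(*(e2-e1)[1::-1])),np.linalg.norm(e1-e2))
cs=[atz(*W(*q),.083) for q in [(310,128),(150,270),(458,280),(265,430)]]
print(cs)
A=np.array([[2*c[0],2*c[1],1] for c in cs]);y=np.array([c[0]**2+c[1]**2 for c in cs]);s=np.linalg.lstsq(A,y,rcond=None)[0];print(s[:2],np.sqrt(s[2]+s[0]**2+s[1]**2))
```

```text
[0.6045 0.2006 0.121 ] [0.5761 0.2329 0.121 ] 0.04301193167381797 [0.5903 0.2168 0.121 ] 131.41973449614764
129.4380828368062 0.04405811787954826
132.4021726379025 0.04202404960188826
[array([0.5898, 0.2382, 0.083 ]), array([0.5677, 0.2155, 0.083 ]), array([0.6133, 0.2171, 0.083 ]), array([0.5863, 0.1919, 0.083 ])]
[0.5905 0.2149] 0.02307340942961988
```

>>> drive_tool:
  plan: [0,0.02,0,-8,1,0.001,0.04,0.001,-18,1,0.002,0.06,0.002,-28,1,0.002,0.075,0.002,-36,1,0.002,0.08,0.002,-37,1,0.002,0.08,0.002,-37,1]

```text
clock: 10.5
position: [0.5911, 0.2155, 0.1645]
eef_rot: [-0.643, 0.643, -0.294, 0.295]
force: [-0.1, 0.2, -0.2]
finger_gap: 1.0
```

Run:
```python
from h import *
plan([.5905,.2165,.098],41);snap('wrist','w6')
```

```text
tool shift [-0.0012  0.0665  0.0002] yaw now 40.77 twist(-dyaw) -0.23 alt 179.77 f [-0.1196  0.2214 -0.1789] gap 1.000 t 10.50 pos [0.5911 0.2155 0.1645] q [-0.5937  0.502   0.2636  1.6716 -0.1503  0.9879  0.4335]
```

View pics/w6.png

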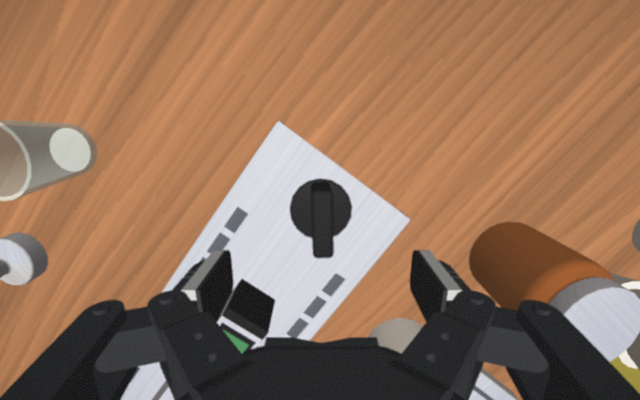

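>>> drive_tool:
  plan: [-0.001,0.025,0,0,1,-0.001,0.05,0,0,1,-0.001,0.062,0,0,1,-0.001,0.066,0,0,0.7,-0.001,0.066,0,0,0.4,-0.001,0.066,0,0,0,-0.001,0.066,0,0,0,-0.001,0.066,0,0,0]

```text
clock: 11.55
position: [0.5904, 0.217, 0.0987]
eef_rot: [0.643, -0.643, 0.293, -0.293]
force: [0.9, -1.3, 4.0]
finger_gap: 0.154
```

>>> drive_tool:
  plan: [0,-0.001,0,6,0,0,-0.0026,0,14,0,0,-0.004,0,22,0,0,-0.0055,0,30,0,0,-0.007,0,38,0,0,-0.0085,0,46,0,0,-0.0095,0,52,0,0,-0.0095,0,52,0]

```text
clock: 12.55
position: [0.5905, 0.2163, 0.108]
eef_rot: [-0.449, 0.449, -0.546, 0.547]
force: [0.2, -5.4, 1.3]
finger_gap: 0.153
```

Run:
```python
from h import *
snap('wrist','w7');snap('scene','s7'); snap('top','t7');plan([.5905,.2165,.098],-11); print(arm.sense()['torque'])
crop('s7',360,120,500,260,5,'c7')
```

```text
tool shift [-0.0003  0.01   -0.0001] yaw now -11.07 twist(-dyaw) -0.07 alt 179.93 f [-0.5296 -4.9895  1.7708] gap 0.150 t 12.70 pos [0.5905 0.2162 0.108 ] q [-0.7408  0.6023  0.4679  1.7154 -0.3304  0.9027 -0.3301]
[-0.6091 -0.3891 -0.1367]
```

View pics/w7.png

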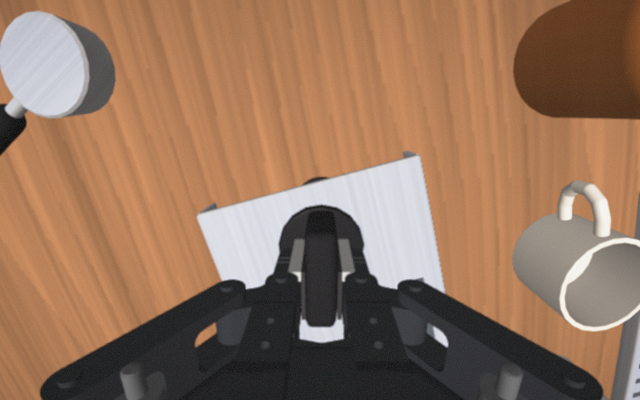

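View pics/c7.png

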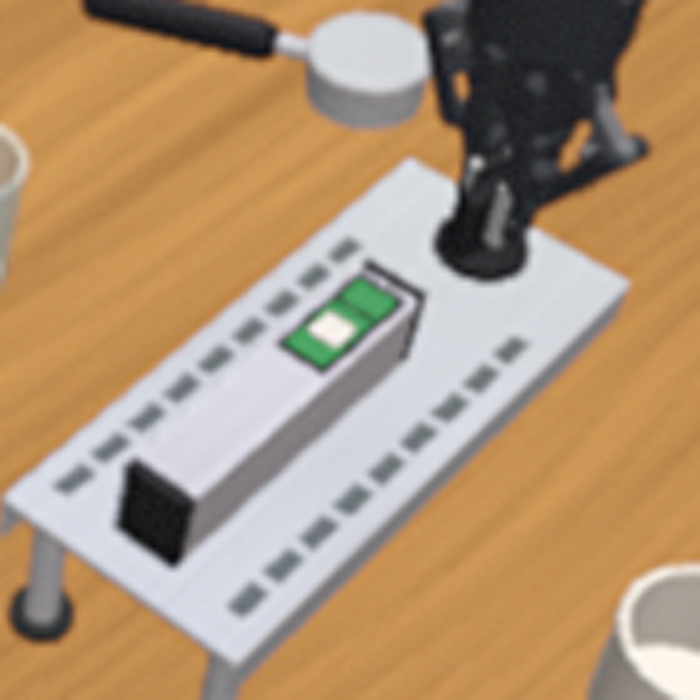

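View pics/t7.png

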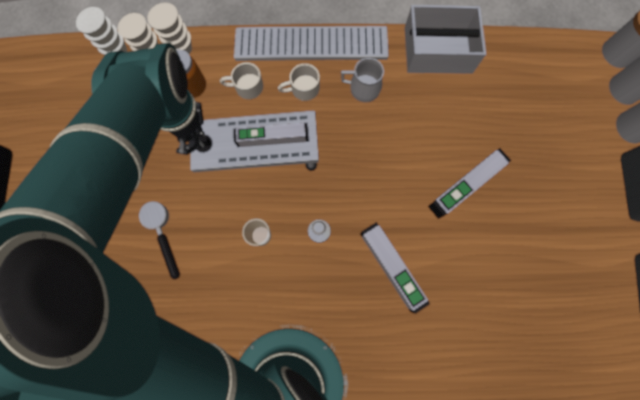

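>>> drive_tool:
  plan: [0,0,0,0,0,0,0,0,0,0,0,0,0,0,0,0,0,0,0,0,0,0,0,0,0,0,0,0,0,0,0,0,0,0,0,0,0,0,0,0]

```text
clock: 13.7
position: [0.5906, 0.2162, 0.108]
eef_rot: [-0.449, 0.449, -0.546, 0.546]
force: [0.2, -5.2, 1.6]
finger_gap: 0.153
```

```bash
cat >> h.py <<'E'
def vial(f,x0=408,y0=168,x1=448,y1=200,s=18):
    crop(f,x0,y0,x1,y1,s,'v_'+f)
E
python3 - <<'E'
from h import *
snap('scene','s8');vial('s8');snap('top','t8');crop('t8',225,115,315,150,8,'v_t8')
E
```

```text
(no output)
```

View pics/v_s8.png

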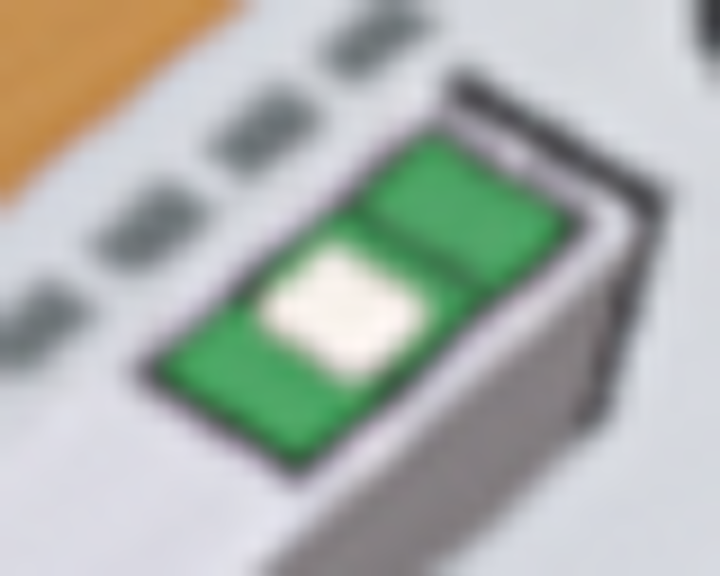

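View pics/v_t8.png

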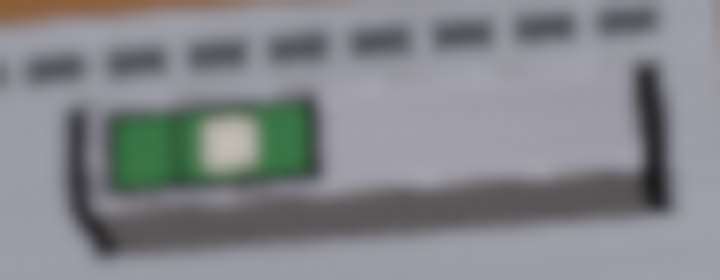

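```bash
cat >> h.py <<'E'
def bub(corners,b):
    # corners: tail-near,tail-far,knob-near,knob-far image pts
    dst=np.float32([[-29,11],[-29,-11],[29,11],[29,-11]])
    H=cv2.getPerspectiveTransform(np.float32(corners),dst)
    return cv2.perspectiveTransform(np.float32([[b]]),H)[0,0]
E
python3 - <<'E'
from h import *
C=[(145,365),(298,475),(432,128),(585,220)]
for b in [(347,313),(420,250)]: print(bub(C,b))
C=[(318,178),(316,97),(110,192),(108,115)]
for b in [(230,142),(178,145)]: print(bub(C,b))
E
```

```text
[-4.8148 -0.283 ]
[10.1206 -0.2383]
[-5.4659 -0.6095]
[ 9.0812 -0.8975]
```

>>> drive_tool:
  plan: [0,-0.001,0,6,0,0,-0.0025,0,14,0,0,-0.004,0,21,0,0,-0.0042,0,23,0,0,-0.0042,0,23,0,0,-0.0042,0,23,0,0,-0.0042,0,23,0,0,-0.0042,0,23,0,0,-0.0042,0,23,0,0,-0.0042,0,23,0]

```text
clock: 15.05
position: [0.5906, 0.2157, 0.1122]
eef_rot: [-0.332, 0.331, -0.624, 0.625]
force: [0.5, -7.8, 1.0]
finger_gap: 0.15
```

Run:
```python
from h import *
snap('scene','s9');vial('s9',408,166,448,198);snap('top','t9');crop('t9',225,115,315,150,8,'v_t9')
plan([0,0,0],0)
```

```text
tool shift [ 0.5096  0.112  -0.3684] yaw now -34.09 twist(-dyaw) -34.09 alt 145.91 f [ 0.2759 -7.9588  0.8662] gap 0.155 t 15.15 pos [0.5906 0.2157 0.1121] q [-0.8091  0.6191  0.5676  1.7157 -0.3998  0.9245 -0.6759]
```

View pics/v_s9.png

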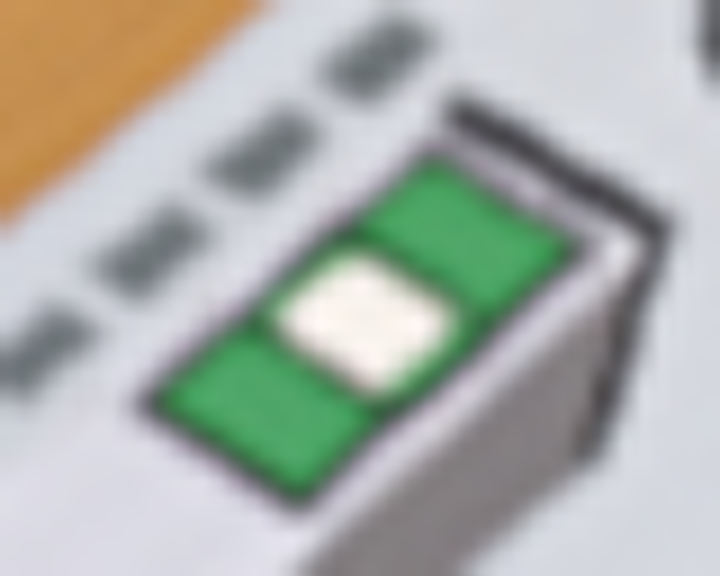

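View pics/v_t9.png

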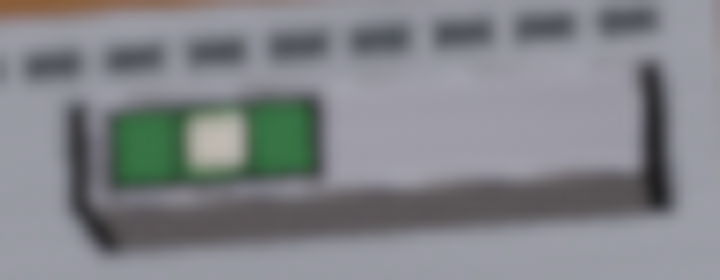

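Run:
```python
from h import *
C=[(145,402),(298,508),(432,155),(585,247)]
print(bub(C,(367,323)))
C=[(319,174),(317,95),(110,188),(110,113)]
print(bub(C,(217,141)))
im=cv2.imread('pics/w7.png')
```

```text
[-0.0355  0.1282]
[-1.6213 -0.3105]
```

>>> drive_tool:
  plan: [0,-0.0005,0,3,0,0,-0.0005,0,3,0,0,-0.0005,0,3,0.3,0,-0.0005,0,3,0.6,0,-0.0005,0,3,0.6,0,-0.03,0,3,0.6,0,-0.08,0,3,0.6,0,-0.12,0,3,0.4,0,-0.12,0,3,0,0,-0.12,0,3,0]

```text
clock: 16.4
position: [0.5898, 0.2173, 0.2314]
eef_rot: [0.315, -0.316, 0.633, -0.633]
force: [-0.9, 0.1, -0.4]
finger_gap: 0.012
```

Run:
```python
from h import *
snap('scene','s10');vial('s10',408,166,448,198);snap('top','t10');crop('t10',225,115,315,150,8,'v_t10')
plan([.603,.043,.23],-30);crop('s10',330,120,500,280,4,'c10')
```

```text
tool shift [0.1311 0.001  0.1154] yaw now -37.00 twist(-dyaw) -7.00 alt 173.00 f [-0.4838  0.1005  0.1156] gap 0.003 t 16.50 pos [0.5897 0.2171 0.2309] q [-0.87    0.4916  0.6488  1.6209 -0.3191  1.139  -0.7886]
```

View pics/v_s10.png

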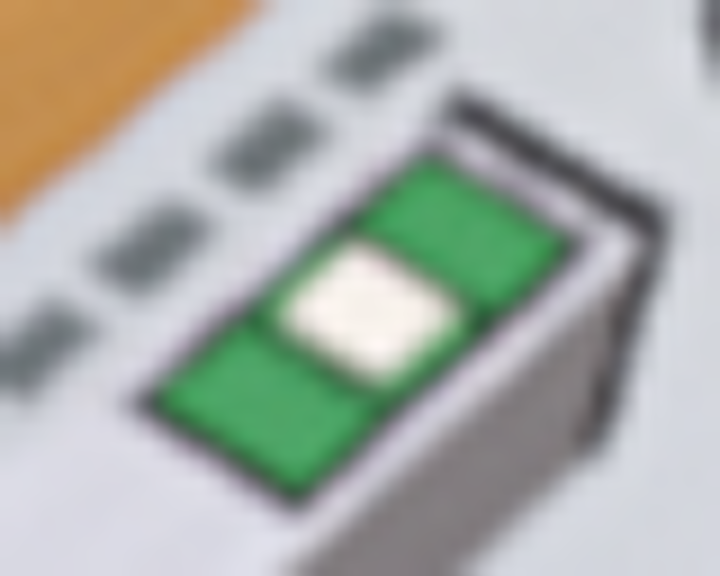

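View pics/v_t10.png

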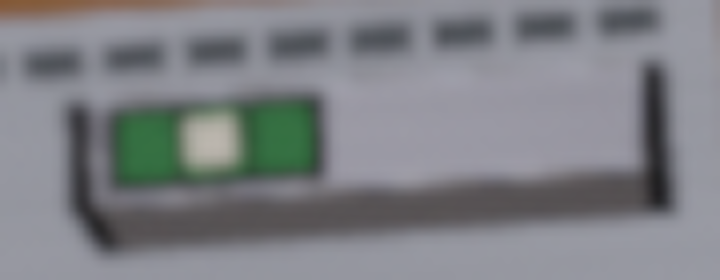

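View pics/c10.png

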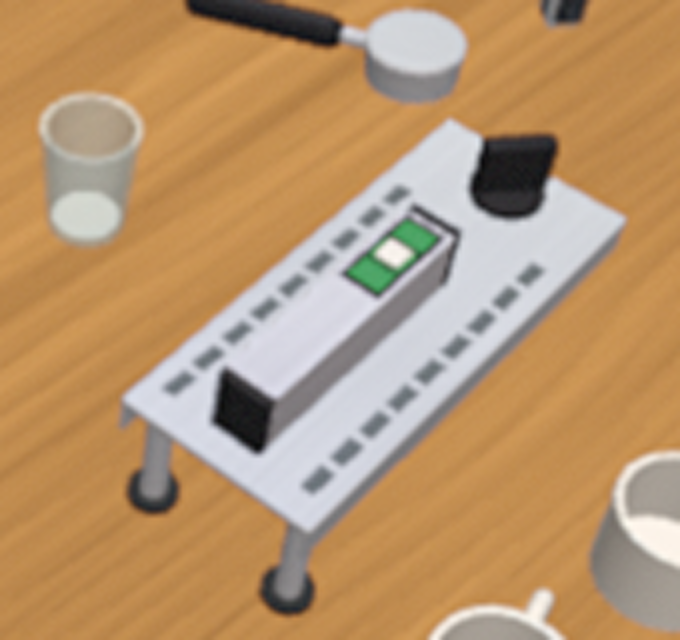

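>>> drive_tool:
  plan: [0.02,0,0.02,-6,0,0.05,0,0.045,-15,0,0.08,0,0.072,-24,0,0.11,0,0.098,-32,0,0.13,0.01,0.116,-39,0,0.135,0.04,0.118,-41,0,0.135,0.065,0.118,-41,0,0.135,0.07,0.118,-41,0,0.135,0.07,0.118,-41,0]

```text
clock: 17.62
position: [0.6032, 0.0383, 0.162]
eef_rot: [-0.517, 0.517, -0.482, 0.482]
force: [-0.3, -0.3, 0.7]
finger_gap: -0.001
```

Run:
```python
from h import *
plan([.603,.038,.14],4); snap('wrist','w11')
```

```text
tool shift [ 0.0003  0.022  -0.0002] yaw now 4.00 twist(-dyaw) -0.00 alt 180.00 f [-0.2968 -0.2841  0.7418] gap -0.001 t 17.62 pos [0.6032 0.0383 0.162 ] q [-0.4973  0.4967  0.5088  1.7448 -0.284   0.9743  0.191 ]
```

View pics/w11.png

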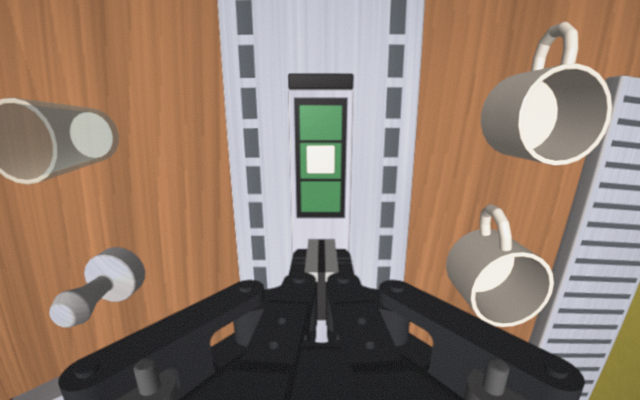

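>>> drive_tool:
  plan: [0,0.008,0,0,0,0,0.014,0,0,0,0,0.018,0,0,0,0,0.019,0,0,0,0,0.02,0,0,0,0,0.02,0,0,0]

```text
clock: 18.42
position: [0.6032, 0.0383, 0.1421]
eef_rot: [0.517, -0.517, 0.482, -0.482]
force: [0.3, -1.1, -0.4]
finger_gap: -0.002
```

>>> drive_tool:
  plan: [0,0.001,0,0,0,0,0.002,0,0,0,0,0.002,0,0,0]

```text
clock: 18.8
position: [0.6031, 0.0383, 0.1399]
eef_rot: [-0.517, 0.517, -0.482, 0.482]
force: [-0.8, -0.0, 0.4]
finger_gap: -0.002
```

>>> drive_tool:
  plan: [0,0.001,0,0,0,0,0.0015,0,0,0,0,0.0015,0,0,0]

```text
clock: 19.18
position: [0.6035, 0.0383, 0.1391]
eef_rot: [0.517, -0.517, 0.482, -0.482]
force: [-1.9, 0.1, 7.9]
finger_gap: 0.002
```

>>> drive_tool:
  plan: [0,0.0003,0,0,0,0,0.0003,0,0,0,0,0.0003,0,0,0,0,0.0003,0,0,0,0,0.0003,0,0,0,0,0.0003,0,0,0,0,0.0003,0,0,0,0,0.0003,0,0,0]

```text
clock: 20.18
position: [0.6038, 0.0382, 0.139]
eef_rot: [0.518, -0.517, 0.482, -0.483]
force: [-0.9, -0.5, 9.8]
finger_gap: 0.001
```

Run:
```python
from h import *
snap('wrist','w12'); print(arm.sense()['force']); snap('scene','s12');vial('s12',408,166,448,198);print(arm.sense()['force'],arm.sense()['clock'])
crop('w12',220,50,420,300,3,'c12')
crop('s12',330,90,500,280,3,'c12s')
```

```text
[-0.7125 -0.0709  9.604 ]
[-0.7993 -0.2079  9.008 ] 20.275
```

View pics/c12.png

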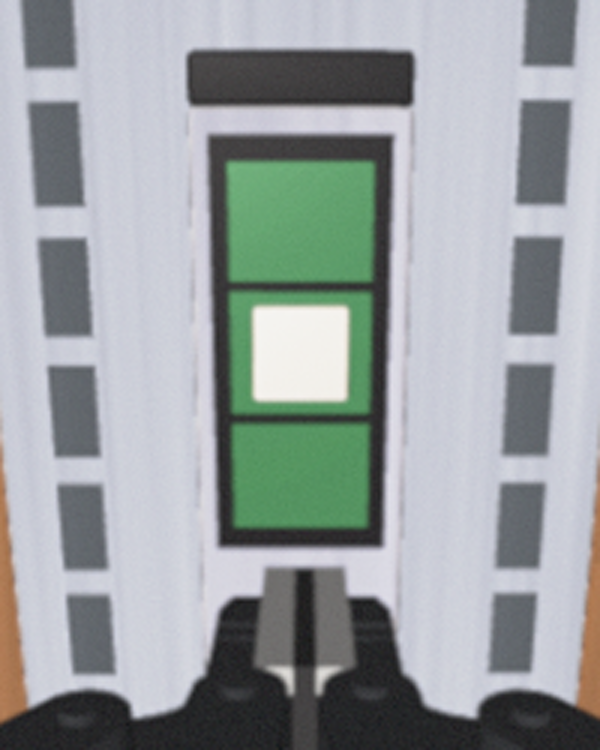

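View pics/c12s.png

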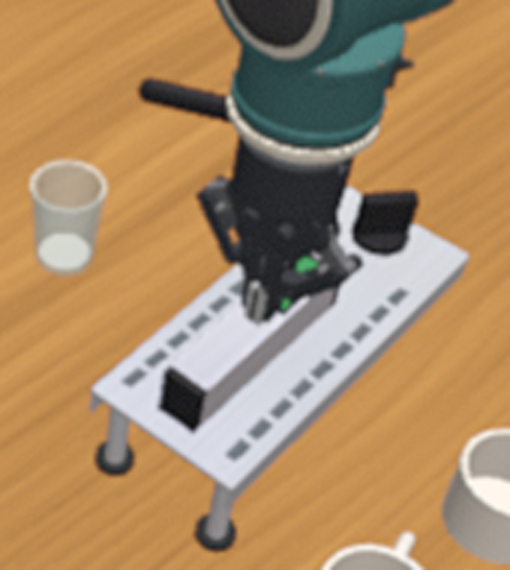

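Run:
```python
from h import *
print(arm.sense()['force']);arm.hand_in()
```

```text
[-0.7993 -0.2079  9.008 ]
the job is handed in; nothing more can be done
```

The smallest level is lying flat and lengthwise on the shelf with its bubble centred, and I handed the job in with the shut fingers still pressing on it. Hand-in reports no verdict, so the checks below are my own measurements.

- **Turning the knob:** I turned the wing knob about 78° clockwise in three steps, then let go of it.
- **Bubble:** while pressing, the wrist picture shows it within about 0.5 mm of the middle. The bubble readings from the scene and top cameras during the turning differed by up to about 1.6 mm. With the knob released, both put it between its lines.
- **Push:** 9 to 10 N of push on the level (9.0 N at hand-in), in addition to its own weight.
- **Clearances:** the level is well clear of the knob. I moved no cup or tool knowingly, and those in the last pictures stood where they had been.
- **Time:** about 20 s of the 67 s allowed.

One check disagreed. The camera put the shelf top about 5 mm lower than where the level touched it, so I relied on the contact.

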